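# Rehang the lift-off door of a plant case

### The arm

A 7-joint arm with a two-finger parallel gripper is mounted at the origin on the work surface; the furniture and walls round the work are solid. World frame = base frame: x ahead of the robot, y to its left, z up, the work surface at z = 0. Lengths are in mm, angles in degrees, forces in N, time in s.
With the tool pointing down it reaches from about 350 to 900 mm from the base axis. Payload 19.9 kg.
Tool frame: the origin (TCP) lies at the very end of the fingers, on their centre line; the grasp point (between the pads) lies 19 mm behind it; y points along the fingers, x is the direction in which the jaws open and shut, and the axes are right-handed (so a half turn about y gives the same grasp; the last joint's range is limited). The gripper opens to 85 mm and grips with 20 to 120 N. Pads are 22 mm wide; open, the fingers measure 114 mm over their backs; the gripper's body (76 mm by 85 mm) begins 54 mm behind the grasp point. The pads swing forward as they close: fully open they stand 13 mm farther back than shut.
Start: joints at [65.632, 23.915, -0.59, 92.452, 0.269, 63.638, -3.037], TCP at [234.023, -579.512, 231.26] pointing down, gripper open.
Joint ranges: [-161.28, 161.28], [-22.2, 115.67], [-73.04, 71.86], [3.21, 147.25], [-68.34, 248.33], [10.77, 114.83], [-161.83, 161.83]. Speed limits (degrees/s): [108.29, 108.29, 136.94, 136.94, 172.46, 172.46, 172.46].

### API

Orientations are given as [roll, pitch, yaw] about the fixed x, y, z axes, in that order (R = Rz(yaw) Ry(pitch) Rx(roll)).
In Python, from bench import * gives the robot as it stands. The module is installed in compiled form; this text tells all that it offers.
- The arm moves only by the tool apply_moves, never from a script. Its argument "targets" is a list of rows, each an object with "travel": the shift along the tool's x, y, z in m, a list of three; "turn": the turn about the tool's y in degrees. In form: [{"travel": [dx, dy, dz], "turn": turn}, ...]. A call has 1 to 20 rows; each row shifts and turns the commanded pose from where the row before left it, along the tool's axes as they then stand; what a row does not reach is not made up. A row lasts 1/10 s, in which the tool goes at most 50 mm and 8.59 degrees, less where a joint would pass 70% of its speed; a pose out of reach is approached as far as the arm can. A call is refused whole if a number of a shift passes 0.05 or a number of a turn 8.59, either way. A call with a gripper value outside its range is refused whole. "jaw" is the finger opening in m, from 0 to 0.0854, set as the call begins (left out, the last holds). The fingers move at their own pace and stop on an object; "grip_force" is the grip in N (left out, the last holds). Time passes only in rows, so rows that do not move let the fingers close. It gives the time, the measured TCP pose, the force and the opening at its end, in the units of the state.
- read_state(): the state, without advancing time (a new reading comes with each control period).
- read_camera(name): name is "scene" or "top"; returns a dict with "color" (420x560x3 uint8, red, green, blue), "fx", "fy", "cx", "cy" (pixels), "view" (4x4, takes a point from world to camera coordinates). Camera axes: x right, y up, looking along -z (the intrinsics and any distortion apply to the point x, -y, -z); pixel columns grow to the right and rows downward; lengths in mm; the calibration is good to about 2 mm. A picture is of the moment at which its call begins. There is no depth.
- job_done(): hands the job in, once; it reports no verdict.
The state is a dict: "time_s": time; "joint_positions": joint angles; "joint_velocities": joint speeds; "effort": joint torques, N m; "position": TCP position; "tool_rot": TCP orientation; "wrist_force": force on the tool from outside, world axes, zero at the start; "ft_torque": the same for the moment, N m; "finger_gap": opening from 0.0 (shut) to 1.0 (fully open).
Only numpy, scipy, OpenCV 4.12 (cv2) and the standard library are available. Lean on these libraries where they do the work, as an engineer would, in place of code of your own. Each camera call takes 0.05 s, during which the arm holds its last target.

### The job

The glazed door of the little wooden plant case has been washed and stands in the peg rack. Lift it out, hang it ajar on the case by gently lowering its two hinge sockets fully down onto the two upright hinge pins, then swing it gently shut until it rests on its rubber bumpers. Do not let the door fall, drop it onto the pins, slam it or bang it into the case, and leave the other things on the table where they stand.

Things in the scene. Friction and masses are not known exactly. Their poses are not given: they have to be found in the camera images.
- plant_case: wooden plant case with clear panes, fixed: 180 mm wide (its y), 120 deep (its x), 190 tall at the front, roof sloping down to the back. Origin: centre of its underside; z up; front faces -x, frame face at x = -60 mm. Two upright hinge pins at its left (+y). Shut, the door lies in front of the frame with its axes parallel to the case's; open by an angle, its yaw is the case's yaw minus that angle
- lower_pin (a point): point on the axis of the lower hinge pin, on the flat shoulder of its bracket, 39 mm above the table, at x = -71, y = 77 mm in the case's frame: the mouth of the lower socket rests here when hung. The steel pin, 8 mm thick, rises 20 mm above this point; its top 8 mm tapers to a blunt point. Axes as the case
- upper_pin (a point): the same point of the upper hinge pin, a like pin 100 mm straight above the lower one (shoulder 139 mm above the table). Axes as the case
- case_strike (a point): point level with the faces of the two rubber bumpers (4 mm thick) on the case's right front post, at x = -64, y = -60, z = 100 mm in the case's frame: door_strike lies here when the door is shut. Hung, the door's underside is 14 mm and its top 180 mm above the table
- door_center (a point): centre of the loose door leaf: stiff wooden frame with clear pane, 130 mm wide (its y), 14 thick (its x), 166 tall (z), about 0.3 kg, balanced within 5 mm of this point, standing upright in the rack. Flat-faced top rail 24 mm high along the whole width, upper edge 83 mm above this point. Outer face -x, with an 18 mm long knob at half height near the free (-y) edge. Hinge sockets beyond the +y edge
- lower_socket (a point): centre of the mouth (lower end) of the door's lower hinge socket: an upright steel tube open at both ends, 17 mm outside, 10.4 mm bore, 24 mm long upward from here; 77 mm to the door's +y from door_center (12 mm beyond the edge), in mid-thickness, 58 mm below door_center. Axes as the door
- upper_socket (a point): the same point of the door's upper hinge socket, a like tube 100 mm straight above the lower one (42 mm above door_center). Axes as the door.
- door_strike (a point): point on the inner (+x) face of the door near its free edge, 60 mm to its -y from the leaf's centre and 3 mm above it. Axes as the door.
- rack_slot (a point): wooden drying rack, fixed, 128 x 116 mm: two rails 16 mm high with rows of round pegs that rise to 56 mm above the table. The point: on top of the rails, centre of the 17 mm wide slot the door stands in; the slot runs along the rack's y and the door stands parallel to it, up to 15 mm off its middle
- pot_mid (a point): small clay pot standing loose on the table, 58 mm wide, 45 mm tall; the point is half-way up. To be left alone.
- tape_mid (a point): roll of brown stem tape lying loose, 58 mm wide, 13 mm tall; the point is half-way up. To be left alone.
- spool_mid (a point): gold ribbon spool lying loose, 68 mm wide, 22 mm tall; the point is half-way up. To be left alone.
- door: the whole door leaf as a body; origin at the centre of its underside, 83 mm below door_center, axes as door_center
Mind the look-alikes: they are no part of the job. Of the things that look like the door, the larger one is meant.

How it is judged (in metres and radians):
On the way, in this order (a step that is already met when the one before it is completed fails the run):
1. the door hangs ajar: both sockets fully down on their pins, the free edge still more than 15 mm from shut (distance between lower_socket and lower_pin below 0.005 m and distance between upper_socket and upper_pin below 0.005 m and distance between door_strike and case_strike above 0.015 m), for 0.2 s.
2. the hung door is swung shut (distance between lower_socket and lower_pin below 0.005 m and distance between upper_socket and upper_pin below 0.005 m and distance between door_strike and case_strike below 0.01 m), for 0.2 s.
At the end, for the whole second after the job is handed in: both socket mouths lie within 5 mm of the shoulders of their pins, the free edge of the door is within 10 mm of fully shut, and the door is at rest (all of step 2 and linear speed of door below 0.02 m/s); the robot touches nothing.
It fails at once if the door falls over or is tipped by more than about 35 degrees (angle between door_center's own z axis and vertical above 0.6 rad).
It fails at once if the door is banged or forced against the case (over 60 N) (contact force between door and plant_case above 60 N).
It fails at once if the door is dropped onto its pins or slammed (it moves faster than 0.3 m/s with its sockets on the pins) (distance between lower_socket and lower_pin below 0.02 m and linear speed of door above 0.3 m/s).
It fails at once if the clay pot, the tape roll or the ribbon spool on the table is moved by more than 20 mm (distance of any of pot_mid, tape_mid, spool_mid from where it was at the start of the episode above 0.02 m).
It also fails if it takes over 51 s, if anything falls off the work surface, if the arm or the gripper's body presses on something with over 40 N, if the wrist force passes 120 N, or if a joint passes its speed limit or range.

## Working session

There is one attempt and no reset: what is moved stays moved. The work goes in short steps, Python scripts to look and compute and a tool call to move; the robot and the scene stay as the last step left them, time stands still between calls to the robot, and variables do not carry over. Pictures are saved under pics/ and viewed, and the job is handed in when it is done.

Besides the shell and the picture viewer there is one more tool, called after ">>>" in YAML: its name, and indented under it one key for each argument. apply_moves: Moves the arm, as the interface text tells. Its arguments: {"type":"object","properties":{"targets":{"type":"array"},"jaw":{"type":"number"},"grip_force":{"type":"number"}},"required":["targets"]}

```bash
mkdir -p pics
python3 - <<'E'
from bench import *
import cv2,numpy as np,json
s=read_state();print(s)
for n in("scene","top"):
    c=read_camera(n);print(n,c.keys(),c['fx'],c['fy'],c['cx'],c['cy'],np.round(c['view'],4).tolist())
    cv2.imwrite(f'pics/{n}0.png',c['color'][:,:,::-1])
    print([ (k,c[k]) for k in c if k not in('color','view')])
E
```

```text
{'time_s': 0.0, 'joint_positions': array([65.63317776, 23.94905997, -0.59137557, 92.48734132,  0.27070253,
       63.63937633, -3.03523505]), 'joint_velocities': array([-0.05229457, -0.05607567, -0.17030711,  0.02043015, -0.13707325,
        0.05560677, -0.10441355]), 'effort': array([-1.56863525e-04, -8.64438415e+01,  6.78635482e-01, -4.34891832e+01,
        1.91429083e-02,  7.40186486e-03,  1.52421471e-04]), 'position': array([ 233.87171338, -579.19220206,  230.63575256]), 'tool_rot': array([-9.00062835e+01,  7.41667670e-02, -6.80074404e+01]), 'wrist_force': array([-0.12726282, -0.46816761,  0.28458758]), 'ft_torque': array([-0.00471186, -0.03278357, -0.01040474]), 'finger_gap': 0.9997758914478733}
scene dict_keys(['color', 'fx', 'fy', 'cx', 'cy', 'view']) 459.22557430817693 459.22557430817693 282.55861915289165 213.78680394437038 [[-0.7378, -0.675, -0.0031, 374.8867], [0.2778, -0.3079, 0.91, -212.5512], [-0.6152, 0.6705, 0.4147, -833.7428], [0.0, 0.0, 0.0, 1.0]]
[('fx', 459.22557430817693), ('fy', 459.22557430817693), ('cx', 282.55861915289165), ('cy', 213.78680394437038)]
top dict_keys(['color', 'fx', 'fy', 'cx', 'cy', 'view']) 418.01271027649943 418.01271027649943 272.6904969314037 208.2030944304984 [[-0.0168, -0.9998, 0.0129, 40.1494], [0.9839, -0.0142, 0.178, -474.8328], [-0.1778, 0.0156, 0.9839, -974.9478], [0.0, 0.0, 0.0, 1.0]]
[('fx', 418.01271027649943), ('fy', 418.01271027649943), ('cx', 272.6904969314037), ('cy', 208.2030944304984)]
```

View pics/scene0.png

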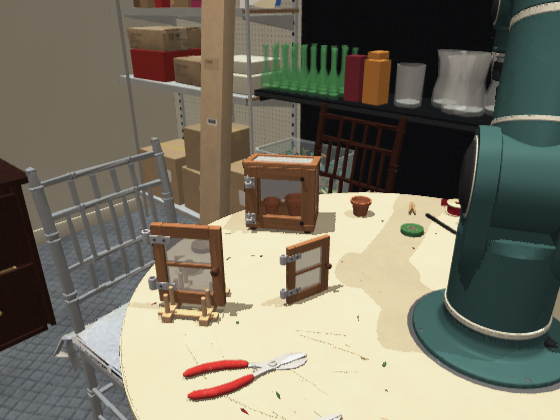

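View pics/top0.png

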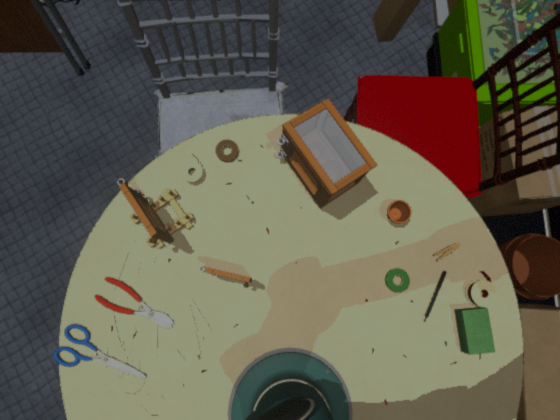

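```bash
cat > h.py <<'E'
import cv2,numpy as np
from bench import *
def cam(n):
    c=read_camera(n); c['n']=n; return c
def proj(c,P):
    P=np.atleast_2d(P); q=(c['view']@np.c_[P,np.ones(len(P))].T)[:3]
    return np.c_[c['cx']+c['fx']*q[0]/-q[2], c['cy']+c['fy']*(-q[1])/-q[2]]
def ray(c,u,v):
    V=np.array(c['view']);R=V[:3,:3];o=-R.T@V[:3,3]
    d=R.T@np.array([(u-c['cx'])/c['fx'],-(v-c['cy'])/c['fy'],-1]);return o,d/np.linalg.norm(d)
def onz(c,u,v,z):
    o,d=ray(c,u,v);return o+d*(z-o[2])/d[2]
def tri(c1,p1,c2,p2):
    o1,d1=ray(c1,*p1);o2,d2=ray(c2,*p2)
    A=np.c_[d1,-d2];t=np.linalg.lstsq(A,o2-o1,rcond=None)[0]
    a=o1+d1*t[0];b=o2+d2*t[1];return (a+b)/2,np.linalg.norm(a-b)
def crop(c,x0,y0,x1,y1,f,name,marks=()):
    im=cv2.resize(np.ascontiguousarray(c['color'][y0:y1,x0:x1,::-1]),None,fx=f,fy=f,interpolation=cv2.INTER_CUBIC)
    for m in marks: cv2.drawMarker(im,(int((m[0]+.5-x0)*f),int((m[1]+.5-y0)*f)),(255,0,255),cv2.MARKER_CROSS,12,1)
    for x in range(-(-x0//10)*10,x1,10): cv2.putText(im,str(x),(int((x-x0+.5)*f),8),0,.3,(255,255,0),1);cv2.line(im,(int((x-x0+.5)*f),10),(int((x-x0+.5)*f),14),(255,255,0),1)
    for y in range(-(-y0//10)*10,y1,10): cv2.putText(im,str(y),(0,int((y-y0+.5)*f)+3),0,.3,(255,255,0),1)
    cv2.imwrite('pics/'+name,im)
E
python3 - <<'E'
from h import *
c=cam('scene');t=cam('top')
for k in(c,t): print(ray(k,k['cx'],k['cy']))
crop(c,135,210,345,330,3.7,'s1.png')
crop(c,230,140,335,240,6,'s2.png')
crop(t,105,160,265,300,5,'t1.png')
crop(t,260,90,390,210,5,'t2.png')
E
```

```text
(array([-177.23421958,  746.65927317,  540.30825018]), array([ 0.61516052, -0.67054666, -0.41466217]))
(array([ 294.5250893 ,   48.63032504, 1043.30797944]), array([ 0.17780224, -0.01564006, -0.98394195]))
```

View pics/s1.png

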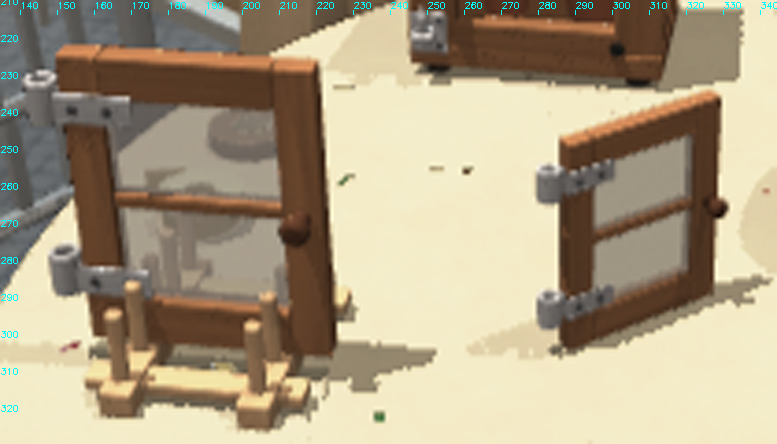

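View pics/s2.png

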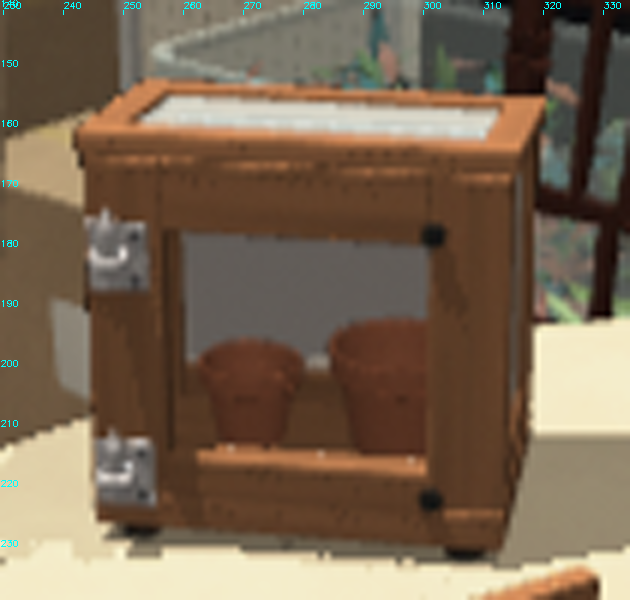

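View pics/t1.png

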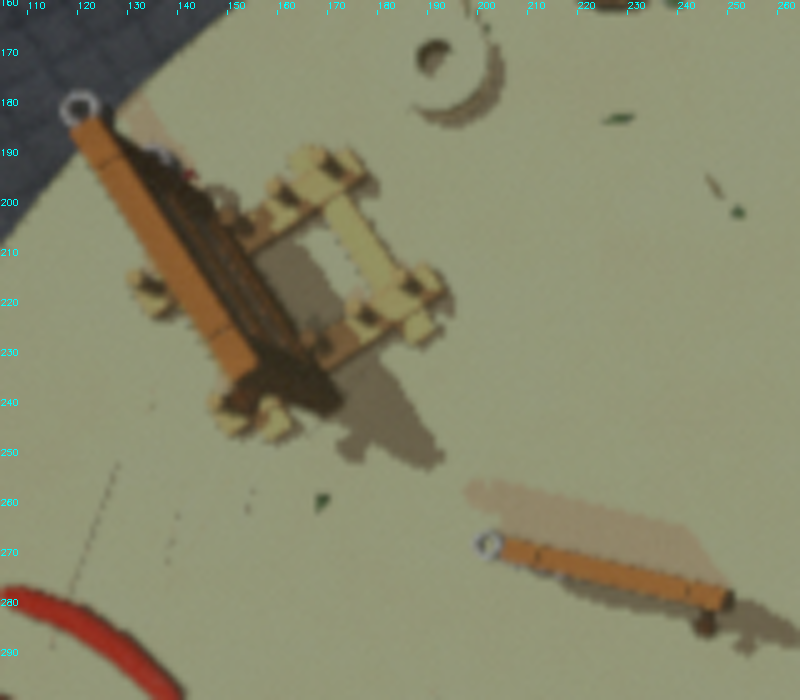

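View pics/t2.png

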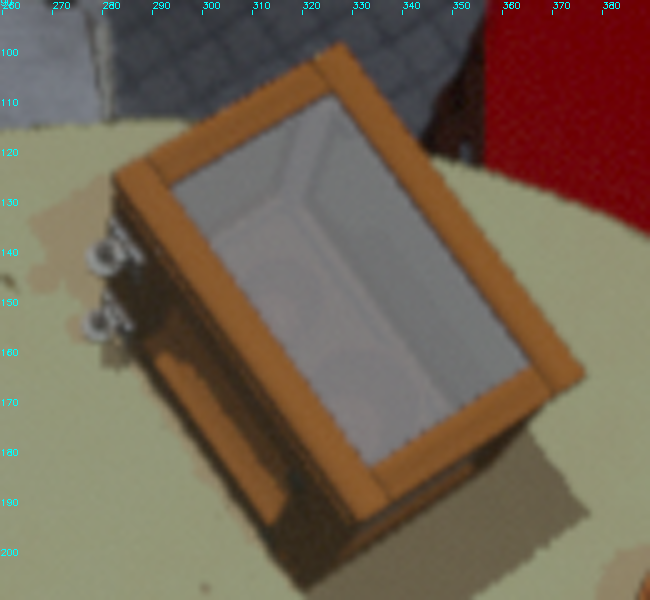

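Run:
```python
from h import *
t=cam('top');im=t['color'];hsv=cv2.cvtColor(im,cv2.COLOR_RGB2HSV)
print(hsv[210,135],hsv[158,310],hsv[140,355], hsv[203,125+8])
m=((hsv[...,0]<18)&(hsv[...,1]>150)&(hsv[...,2]>110)).astype(np.uint8)*255
n,l,st,ce=cv2.connectedComponentsWithStats(m)
for i in range(1,n):
    if st[i,4]>60:
        ys,xs=np.where(l==i)
        r=cv2.minAreaRect(np.c_[xs,ys].astype(np.float32)); b=cv2.boxPoints(r)
        print(i,st[i],np.round(r[0],1),np.round(r[1],1),round(r[2],1),np.round(b,1).tolist())
        for z in (182,190):
            print(z,[np.round(onz(t,*p,z)[:2],1).tolist() for p in b],np.round(onz(t,*r[0],z)[:2],1))
v=cv2.resize(m[80:300,100:400],None,fx=2.6,fy=2.6,interpolation=0);cv2.imwrite('pics/m1.png',v)
c=cam('scene')
crop(c,140,215,180,300,8,'s3.png');crop(c,235,160,325,230,8,'s4.png')
```

```text
[ 15 159 138] [ 15 175 140] [ 15 178 139] [ 15 167 139]
110 [ 283   99   93   94 1610] [329.5 144.8] [86.4 53. ] 54.3 [[282.79998779296875, 125.19999694824219], [325.79998779296875, 94.30000305175781], [376.20001220703125, 164.39999389648438], [333.1000061035156, 195.3000030517578]]
182 [[633.2, 10.0], [703.9, -86.6], [542.2, -188.3], [475.9, -93.0]] [587.4 -89.9]
190 [[630.0, 10.3], [700.1, -85.4], [539.9, -186.1], [474.2, -91.7]] [584.6 -88.6]
441 [292 161  24  33 182] [304.1 176.2] [38.8  5.1] 55.0 [[290.8999938964844, 161.8000030517578], [295.0, 158.89999389648438], [317.29998779296875, 190.6999969482422], [313.1000061035156, 193.60000610351562]]
182 [[550.4, -5.6], [556.8, -14.7], [486.4, -59.9], [480.2, -50.9]] [518.2 -32.9]
190 [[548.1, -5.1], [554.3, -14.1], [484.6, -58.9], [478.5, -50.0]] [516.1 -32.2]
492 [120 184  36  52 333] [137.1 209.4] [59.1  6.4] 56.3 [[118.0999984741211, 186.60000610351562], [123.4000015258789, 183.10000610351562], [156.1999969482422, 232.1999969482422], [150.8000030517578, 235.8000030517578]]
182 [[501.0, 359.4], [508.5, 348.6], [403.2, 276.4], [396
[... 850 characters left out ...]
105.0999984741211, 279.3999938964844], [108.69999694824219, 273.70001220703125], [142.8000030517578, 295.70001220703125], [139.10000610351562, 301.3999938964844]]
182 [[308.8, 376.1], [320.0, 369.4], [275.3, 299.0], [264.3, 305.9]] [292.  337.5]
190 [[308.7, 373.1], [319.8, 366.4], [275.4, 296.7], [264.5, 303.5]] [292.  334.8]
508 [ 95 295  39  19 193] [113.2 305.8] [41.2  7. ] 23.0 [[92.9000015258789, 301.0], [95.5999984741211, 294.6000061035156], [133.60000610351562, 310.70001220703125], [130.8000030517578, 317.1000061035156]]
182 [[266.5, 398.2], [279.1, 393.5], [246.3, 316.2], [233.8, 321.2]] [256.4 357.2]
190 [[266.8, 394.9], [279.3, 390.3], [246.7, 313.8], [234.4, 318.6]] [256.7 354.3]
```

View pics/m1.png

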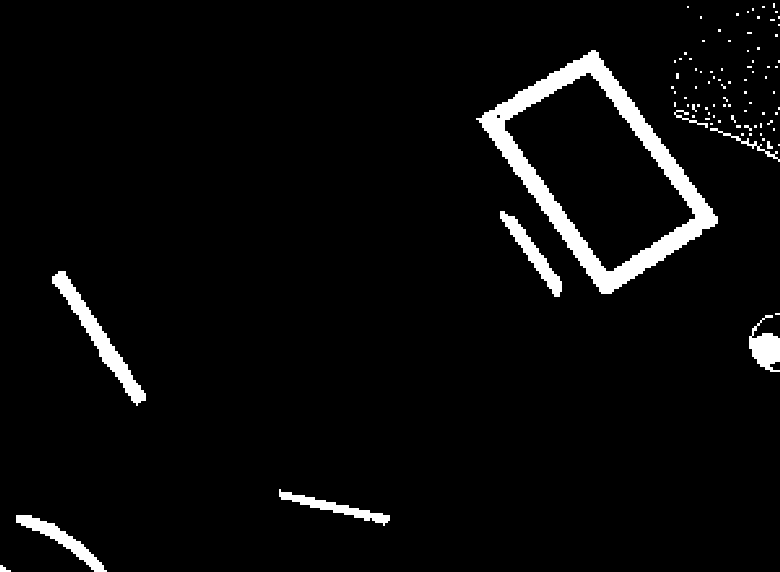

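View pics/s3.png

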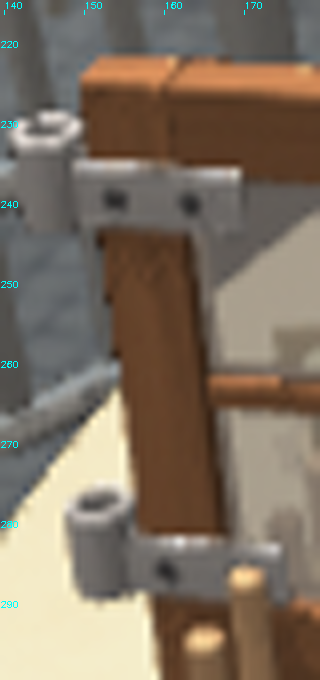

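View pics/s4.png

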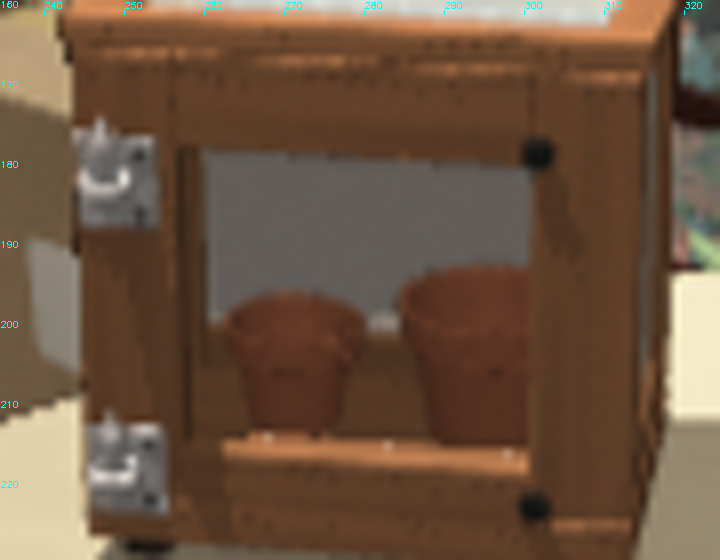

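Run:
```python
from h import *
t=cam('top');c=cam('scene')
crop(t,265,125,325,205,9,'t3.png')
crop(c,238,168,260,222,11,'s5.png')
# line: scene ray of upper tip at z=159, lower tip at z=59
for p,z in(((246.,174.8),159),((247.2,211.3),59),((246.3,182.7),139),((247.8,219),39)): 
    q=onz(c,*p,z);print(p,z,np.round(q,1),np.round(proj(t,q),1))
```

```text
(246.0, 174.8) 159 [611.6  19.5 159. ] [[278.3 138.3]]
(247.2, 211.3) 59 [614.4  17.6  59. ] [[278.  151.2]]
(246.3, 182.7) 139 [610.1  20.9 139. ] [[277.5 142. ]]
(247.8, 219) 39 [611.   19.7  39. ] [[277. 155.]]
```

View pics/t3.png

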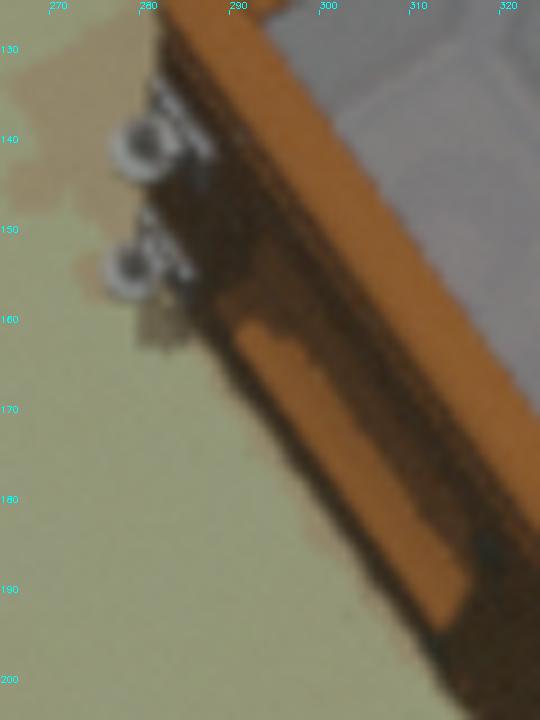

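View pics/s5.png

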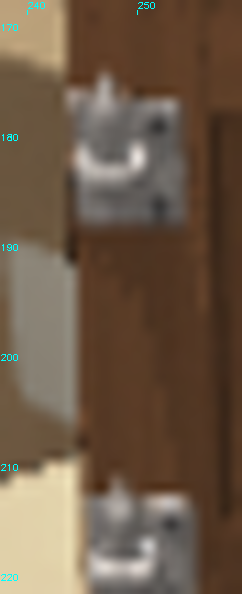

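Run:
```python
from h import *
t=cam('top');c=cam('scene')
for p,z in(((279.5,140.6),139),((278.7,154.2),39)):
    q=onz(t,*p,z);print(np.round(q,1),'scene',np.round(proj(c,q),1), np.round(proj(c,q+[0,0,20]),1))
yaw=np.radians(-56.8)
R=np.array([[np.cos(yaw),-np.sin(yaw),0],[np.sin(yaw),np.cos(yaw),0],[0,0,1]])
# candidate case origin from pin
for pin in ([607,17,0],):
    o=np.array(pin)-R@[-71,77,0]
    print('origin',o)
    for n,P in dict(up=[-71,77,159],us=[-71,77,139],lo=[-71,77,59],b1=[-64,-60,150],b2=[-64,-60,100],fr=[-60,-90,10],fl=[-60,90,10],rl=[-60,90,190],rr=[-60,-90,190]).items():
        W=o+R@P;print(n,np.round(W,0),np.round(proj(c,W),1),np.round(proj(t,W),1))
# bumpers: scene (301,178.5),(300.7,222.8)
print(tri(c,(300.5,178.7),t,(318.3,185.3)))
```

```text
[613.3  16.2 139. ] scene [[246.8 181.9]] [[246.5 174.3]]
[613.   15.3  39. ] scene [[248.5 218.2]] [[248.2 211.2]]
origin [581.44613673 -84.57263446   0.        ]
up [607.  17. 159.] [[248. 175.]] [[279.5 140.3]]
us [607.  17. 139.] [[248.3 182.6]] [[279.2 143.3]]
lo [607.  17.  59.] [[249.4 212. ]] [[278.3 154.1]]
b1 [496. -64. 150.] [[303.6 180.4]] [[317.2 189.5]]
b2 [496. -64. 100.] [[303.3 199.3]] [[314.7 194.3]]
fr [473. -84.  10.] [[314.6 231.8]] [[318.8 210.7]]
fl [624.  15.  10.] [[246.1 227. ]] [[278.5 153.6]]
rl [624.  15. 190.] [[243.5 161.3]] [[280.7 127.9]]
rr [473. -84. 190.] [[316.5 164.8]] [[329.3 195.8]]
(array([506.31575472, -65.7478491 , 151.19991388]), np.float64(2.409056972789406))
```

```bash
cat >> h.py <<'E'
def plan(pts,psi,p0=None):
    """world waypoints -> tool-frame mm displacements at tool yaw psi (deg)"""
    s=read_state(); p=np.array(s['position'] if p0 is None else p0); a=np.radians(psi)
    for q in pts:
        d=np.array(q)-p; p=np.array(q)
        print(q,'tool',np.round([d[0]*np.cos(a)+d[1]*np.sin(a),-d[2],-d[0]*np.sin(a)+d[1]*np.cos(a)],1),round(np.linalg.norm(d),1))
E
python3 - <<'E'
from h import *
t=cam('top')
for p in((227,150),(195,173),(399,211),(397,280),(481,292)): print(p,np.round(onz(t,*p,10),0))
plan([(460,-300,260),(520,20,260),(452,317,260),(452,317.5,151)],-55.5)
E
```

```text
(227, 150) [635. 147.  10.]
(195, 173) [575. 228.  10.]
(399, 211) [ 469. -286.   10.]
(397, 280) [ 298. -269.   10.]
(481, 292) [ 266. -473.   10.]
(460, -300, 260) tool [-102.4  -28.8  344.5] 360.6
(520, 20, 260) tool [-229.7    0.   230.7] 325.6
(452, 317, 260) tool [-283.3    0.   112.2] 304.7
(452, 317.5, 151) tool [ -0.4 109.    0.3] 109.0
```

>>> apply_moves:
  targets:
    - {"travel":[0,-0.015,0],"turn":-6.25}
    - {"travel":[0,-0.015,0],"turn":-6.25}
    - {"travel":[-0.0114,0,0.0383],"turn":0}
    - {"travel":[-0.0114,0,0.0383],"turn":0}
    - {"travel":[-0.0114,0,0.0383],"turn":0}
    - {"travel":[-0.0114,0,0.0383],"turn":0}
    - {"travel":[-0.0114,0,0.0383],"turn":0}
    - {"travel":[-0.0114,0,0.0383],"turn":0}
    - {"travel":[-0.0114,0,0.0383],"turn":0}
    - {"travel":[-0.0114,0,0.0383],"turn":0}
    - {"travel":[-0.0114,0,0.0383],"turn":0}
    - {"travel":[-0.0287,0,0.0288],"turn":0}
    - {"travel":[-0.0287,0,0.0288],"turn":0}
    - {"travel":[-0.0287,0,0.0288],"turn":0}
    - {"travel":[-0.0287,0,0.0288],"turn":0}
    - {"travel":[-0.0287,0,0.0288],"turn":0}
    - {"travel":[-0.0287,0,0.0288],"turn":0}
    - {"travel":[-0.0287,0,0.0288],"turn":0}
    - {"travel":[-0.0287,0,0.0288],"turn":0}
  jaw: 0.0854

```text
time_s: 2.45
position: [520.0, 21.5, 261.6]
tool_rot: [-90.0, -0.0, -55.5]
wrist_force: [0.3, -1.1, -0.3]
finger_gap: 1.001
```

Two things look like the door. One is at scene (185,265) / top (137,209), standing in the peg rack, with a top edge of about 130 mm. The other is at scene (303,268) / top (228,274), smaller at about 90 mm and standing loose. The enlarged crops show that the larger one, in the rack with its knob at (213,271), is the one meant.

>>> apply_moves:
  targets:
    - {"travel":[-0.0353,0,0.014],"turn":0}
    - {"travel":[-0.0353,0,0.014],"turn":0}
    - {"travel":[-0.0353,0,0.014],"turn":0}
    - {"travel":[-0.0353,0,0.014],"turn":0}
    - {"travel":[-0.0353,0,0.014],"turn":0}
    - {"travel":[-0.0353,0,0.014],"turn":0}
    - {"travel":[-0.0353,0,0.014],"turn":0}
    - {"travel":[-0.0353,0,0.014],"turn":0}
    - {"travel":[0,0.02,0],"turn":0}
    - {"travel":[0,0,0],"turn":0}

```text
time_s: 3.45
position: [451.2, 316.2, 239.5]
tool_rot: [-90.2, 0.0, -55.4]
wrist_force: [0.4, -1.3, -0.6]
finger_gap: 1.0
```

Run:
```python
from h import *
t=cam('top');c=cam('scene');print(read_state()['position'],read_state()['tool_rot'])
plan([(452,317.5,151)],-55.5)
crop(t,90,130,230,260,5,'t4.png');crop(c,130,130,260,330,3,'s6.png')
```

```text
[452.53479006 315.49232319 241.4309884 ] [-9.00434583e+01 -7.04617342e-03 -5.55481812e+01]
(452, 317.5, 151) tool [-2.  90.4  0.7] 90.5
```

View pics/t4.png

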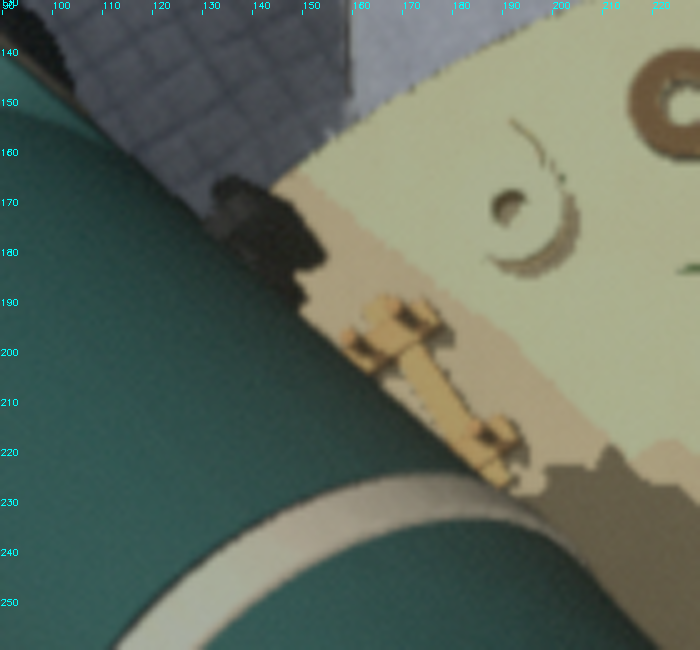

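View pics/s6.png

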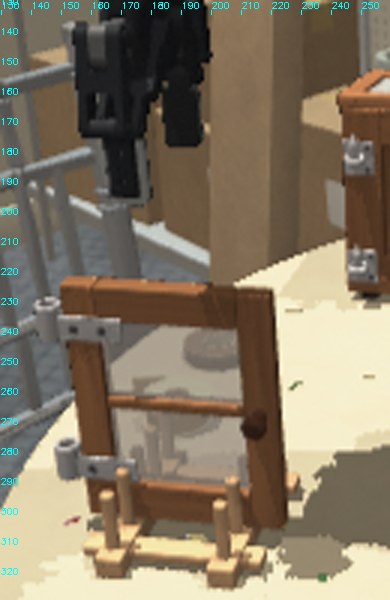

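>>> apply_moves:
  targets:
    - {"travel":[-0.001,0.018,0.0005],"turn":0}
    - {"travel":[0,0.018,0],"turn":0}
    - {"travel":[0,0.018,0],"turn":0}
    - {"travel":[0,0.018,0],"turn":0}
    - {"travel":[0,0.017,0],"turn":0}
    - {"travel":[0,0,0],"turn":0}

```text
time_s: 4.15
position: [452.2, 315.9, 151.4]
tool_rot: [-90.1, -0.0, -55.6]
wrist_force: [-0.7, 0.5, 0.4]
finger_gap: 1.0
```

Run:
```python
from h import *
c=cam('scene');s=read_state();print(s['position'],s['tool_rot'],s['wrist_force'])
crop(c,130,180,240,320,4,'s7.png')
```

```text
[452.58289735 316.4600715  152.63231619] [-9.00379315e+01 -7.01115843e-03 -5.55849372e+01] [ 0.29478377  0.09169862 -0.35209324]
```

View pics/s7.png

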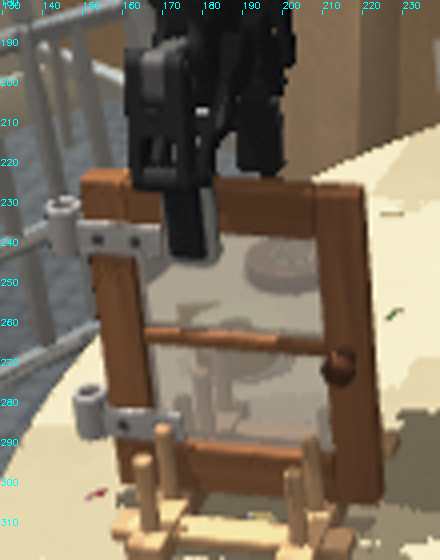

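>>> apply_moves:
  targets:
    - {"travel":[0,0,0],"turn":0}
    - {"travel":[0,0,0],"turn":0}
    - {"travel":[0,0,0],"turn":0}
    - {"travel":[0,0,0],"turn":0}
    - {"travel":[0,0,0],"turn":0}
    - {"travel":[0,0,0],"turn":0}
    - {"travel":[0,0,0],"turn":0}
    - {"travel":[0,0,0],"turn":0}
  jaw: 0.0
  grip_force: 50

```text
time_s: 5.0
position: [452.4, 317.3, 152.7]
tool_rot: [-90.0, -0.0, -55.5]
wrist_force: [0.6, -1.7, 5.3]
finger_gap: 0.158
```

>>> apply_moves:
  targets:
    - {"travel":[0,-0.008,0],"turn":0}
    - {"travel":[0,-0.012,0],"turn":0}
    - {"travel":[0,-0.012,0],"turn":0}
    - {"travel":[0,-0.012,0],"turn":0}
    - {"travel":[0,-0.012,0],"turn":0}
    - {"travel":[0,-0.012,0],"turn":0}
    - {"travel":[0,-0.007,0],"turn":0}
    - {"travel":[0,0,0],"turn":0}

```text
time_s: 5.8
position: [452.5, 317.5, 228.4]
tool_rot: [-89.9, -0.0, -55.5]
wrist_force: [-0.1, 0.9, -2.9]
finger_gap: 0.154
```

Run:
```python
from h import *
c=cam('scene');s=read_state();print(s['position'],s['tool_rot'],s['wrist_force'],s['finger_gap'])
crop(c,120,140,240,320,3.3,'s8.png')
crop(c,135,170,235,275,7,'s9.png')
```

```text
[452.27316794 317.26202596 227.57509485] [-8.99695731e+01 -3.42669431e-03 -5.55167143e+01] [-1.07430848 -0.38312645 -3.71300287] 0.1518689741885931
```

View pics/s9.png

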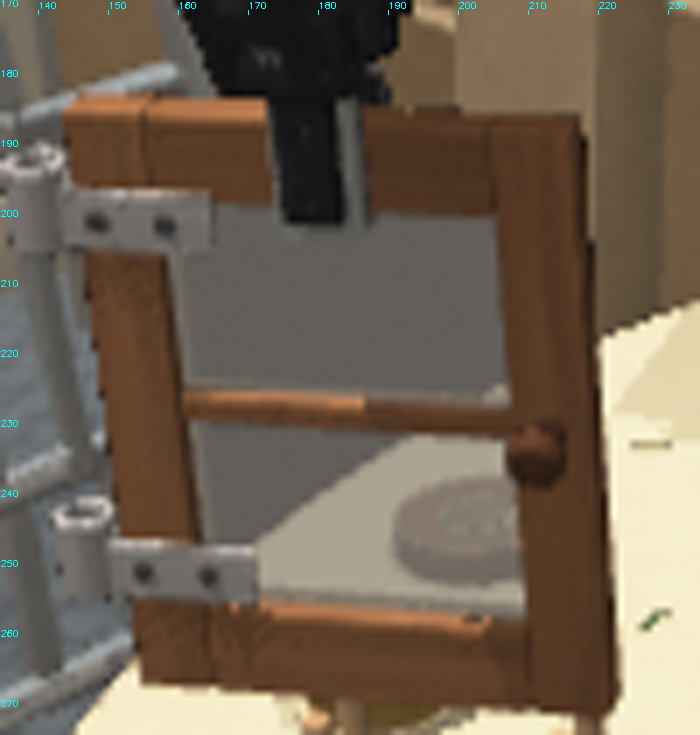

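Run:
```python
from h import *
c=cam('scene');s=read_state();T=s['position'];a=np.radians(-55.5)
for p,z in(((139.0,192.3),239.9),((145.8,243),139.9),((139.3,204.5),215.9),((147,255),115.9)):
    q=onz(c,*p,z);d=q-T;print(np.round(q,1),'tool x,z',np.round([d[0]*np.cos(a)+d[1]*np.sin(a),-d[0]*np.sin(a)+d[1]*np.cos(a)],1))
```

```text
[518.  363.  239.9] tool x,z [-0.5 80.3]
[516.6 364.6 139.9] tool x,z [-2.7 80.1]
[521.1 364.  215.9] tool x,z [ 0.4 83.5]
[515.  366.6 115.9] tool x,z [-5.1 79.9]
```

>>> apply_moves:
  targets:
    - {"travel":[0,0,0],"turn":4.3}
    - {"travel":[0,0,0],"turn":6.6}
    - {"travel":[0,0,0],"turn":6.6}
    - {"travel":[0,0,0],"turn":6.6}
    - {"travel":[0,0,0],"turn":6.6}
    - {"travel":[0,0,0],"turn":6.6}
    - {"travel":[0,0,0],"turn":6.6}
    - {"travel":[0,0,0],"turn":6.6}

```text
time_s: 6.7
position: [451.9, 317.1, 226.6]
tool_rot: [-90.0, -0.0, -106.3]
wrist_force: [-0.0, 0.9, -2.4]
finger_gap: 0.154
```

>>> apply_moves:
  targets:
    - {"travel":[0.013,0,0.0076],"turn":0}
    - {"travel":[0.018,0,0.0105],"turn":0}
    - {"travel":[0.02,0,0.0115],"turn":0}
    - {"travel":[0.02,0,0.0115],"turn":0}
    - {"travel":[0.02,0,0.0115],"turn":0}
    - {"travel":[0.02,0,0.0115],"turn":0}
    - {"travel":[0.02,0.007,0.0115],"turn":0}
    - {"travel":[0.02,0.007,0.0115],"turn":0}
    - {"travel":[0.02,0.007,0.0115],"turn":0}
    - {"travel":[0.02,0.007,0.0115],"turn":0}
    - {"travel":[0.018,0.007,0.0105],"turn":0}
    - {"travel":[0.01,0.007,0.007],"turn":0}
    - {"travel":[0,0,0],"turn":0}
    - {"travel":[0,0,0],"turn":0}

```text
time_s: 8.1
position: [514.2, 71.9, 185.1]
tool_rot: [-90.0, 0.0, -106.0]
wrist_force: [-1.1, 0.7, -3.1]
finger_gap: 0.154
```

Run:
```python
from h import *
c=cam('scene');t=cam('top');s=read_state();print(s['time_s'],s['position'],s['tool_rot'],s['wrist_force'],s['finger_gap'])
crop(c,190,130,330,240,5.7,'s10.png')
crop(t,180,80,380,230,4,'t10.png')
```

```text
8.2 [514.30656942  72.50057362 185.48335399] [-8.99995488e+01  2.54066273e-02 -1.05910506e+02] [-0.24377247  0.65105953 -1.99256375] 0.1566744871846641
```

View pics/s10.png

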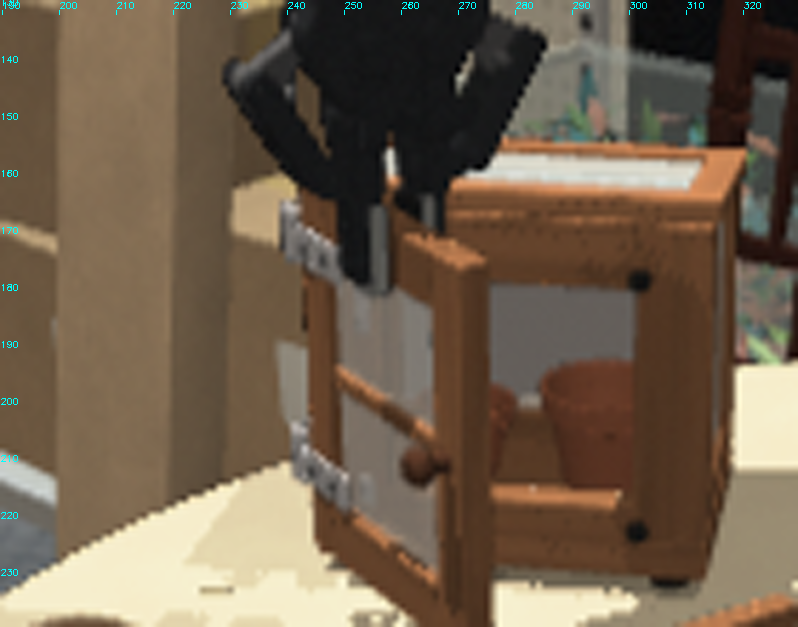

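View pics/t10.png

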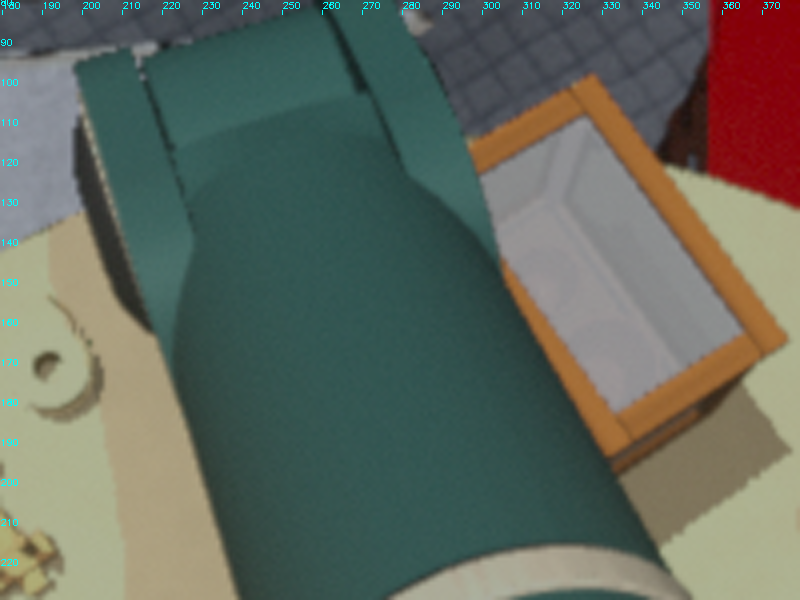

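Run:
```python
from h import *
c=cam('scene');t=cam('top');s=read_state()
a=np.radians(-55.5)
def tl(q,T): d=q-np.array(T);return np.round([d[0]*np.cos(a)+d[1]*np.sin(a),-d[0]*np.sin(a)+d[1]*np.cos(a)],1)
T=(452.4,317.3,0)
q=onz(t,119.0,181.4,165);print('top',q,tl(q,T))
# scene rack rings: upper (145,230.5) z165 ; lower (151.5,277) z65
for p,z in(((144.8,230.6),165),((151.3,277.2),65)):
    q=onz(c,*p,z);print('scene',np.round(q,1),tl(q,T))
print(tri(c,(144.8,230.6),t,(119.0,181.4)))
# expected px lifted
T=np.array([452.3,317.3,227.6])
for k in(75,77,79,81):
    h=T+k*np.array([-np.sin(a),np.cos(a),0]);print(k,np.round(proj(c,[h+[0,0,12.3],h+[0,0,-87.7]]),1).tolist())
# finger
T=s['position'];b=np.radians(-105.9)
for k in(75,77,79,81):
    h=T+k*np.array([-np.sin(b),np.cos(b),0]);print(k,np.round(proj(c,[h+[0,0,12.3],h+[0,0,-11.7],h+[0,0,-87.7]]),1).tolist())
crop(c,230,150,265,240,8,'s11.png')
```

```text
top [516.57436188 364.12281979 165.        ] [-2.2 79.4]
scene [516.5 363.2 165. ] [-1.5 78.8]
scene [516.8 363.3  65. ] [-1.4 79.1]
(array([516.22152815, 363.67814482, 165.40909406]), np.float64(0.7116746564045267))
75 [[141.8, 192.3], [148.8, 242.5]]
77 [[140.7, 192.3], [147.8, 242.4]]
79 [[139.7, 192.2], [146.8, 242.4]]
81 [[138.6, 192.2], [145.8, 242.3]]
75 [[242.7, 165.0], [243.1, 174.7], [244.3, 204.2]]
77 [[242.3, 164.8], [242.7, 174.4], [244.0, 203.9]]
79 [[241.9, 164.6], [242.3, 174.2], [243.6, 203.6]]
81 [[241.6, 164.3], [242.0, 174.0], [243.2, 203.3]]
```

View pics/s11.png

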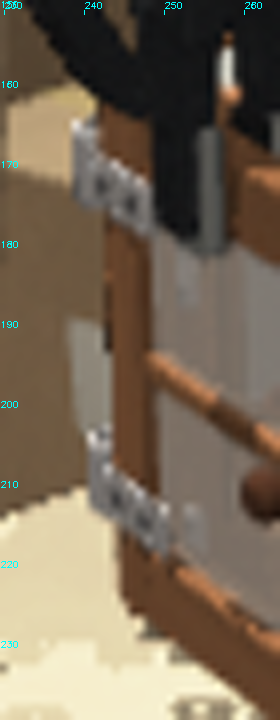

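>>> apply_moves:
  targets:
    - {"travel":[0.0028,0,0.0031],"turn":0}
    - {"travel":[0.0028,0,0.0031],"turn":0}
    - {"travel":[0.0028,0,0.0031],"turn":0}
    - {"travel":[0.0028,0,0.0031],"turn":0}
    - {"travel":[0.0028,0,0.0031],"turn":0}
    - {"travel":[0.0028,0,0.0031],"turn":0}
    - {"travel":[0.0028,0,0.0031],"turn":0}
    - {"travel":[0.0028,0,0.0031],"turn":0}
    - {"travel":[0.0025,0,0.0031],"turn":0}
    - {"travel":[0.002,0,0.003],"turn":0}
    - {"travel":[0,0.004,0],"turn":0}
    - {"travel":[0,0,0],"turn":0}

```text
time_s: 9.5
position: [536.4, 37.2, 180.7]
tool_rot: [-90.1, -0.0, -106.0]
wrist_force: [-0.6, 0.4, -2.7]
finger_gap: 0.158
```

Run:
```python
from h import *
c=cam('scene');P=[];s=read_state()
for i in range(6):
    cam('scene');q=read_state();P.append(np.r_[q['position'],q['wrist_force'],q['ft_torque']])
print(s['time_s'],np.round(np.mean(P,0),2),s['tool_rot'])
T=np.mean(P,0)[:3];b=np.radians(-106)
h=T+79*np.array([-np.sin(b),np.cos(b),0])-.8*np.array([np.cos(b),np.sin(b),0]);print('hinge',h)
print(np.round(proj(c,[h+[0,0,12.3],h+[0,0,-11.7],h+[0,0,-87.7],h+[0,0,-111.7]]),1).tolist())
print('pins',np.round(proj(c,[[612.8,16.4,159],[612.8,16.4,139],[612.8,16.4,59]]),1).tolist())
crop(c,225,145,290,240,8,'s12.png')
```

```text
9.55 [ 5.3662e+02  3.7310e+01  1.8127e+02  3.1000e-01  1.0000e-01 -2.5500e+00
 -0.0000e+00 -0.0000e+00  1.0000e-02] [-9.00435593e+01 -5.90614712e-03 -1.05994018e+02]
hinge [612.78433694  16.30419885 181.27020241]
[[246.1, 161.0], [246.5, 170.3], [247.5, 198.8], [247.9, 207.5]]
pins [[246.6, 174.4], [246.9, 182.0], [248.0, 211.3]]
```

View pics/s12.png

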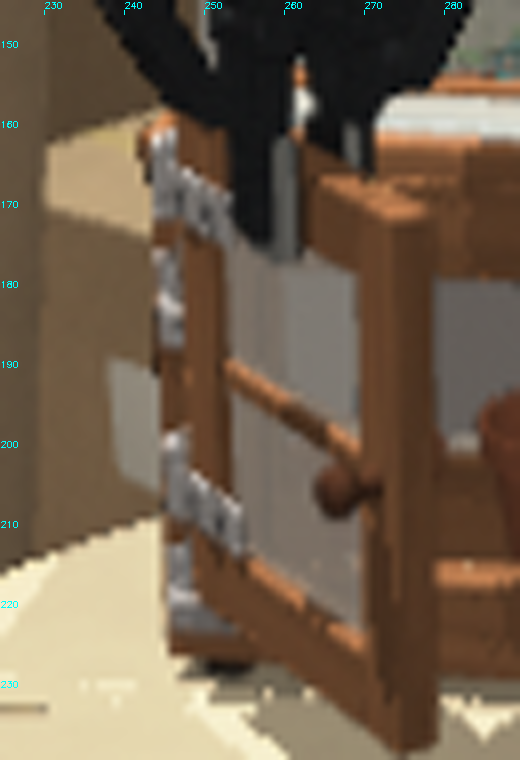

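>>> apply_moves:
  targets:
    - {"travel":[0,0.003,0],"turn":0}
    - {"travel":[0,0.003,0],"turn":0}
    - {"travel":[0,0.002,0],"turn":0}
    - {"travel":[0,0.002,0],"turn":0}
    - {"travel":[0,0.001,0],"turn":0}
    - {"travel":[0,0,0],"turn":0}

```text
time_s: 10.45
position: [536.6, 37.2, 170.1]
tool_rot: [-90.0, -0.0, -106.0]
wrist_force: [-0.1, -0.9, -2.8]
finger_gap: 0.156
```

```bash
cat >> h.py <<'E'
def avg(n=4):
    P=[]
    for i in range(n):
        read_camera('scene');q=read_state();P.append(np.r_[q['position'],q['wrist_force'],q['ft_torque']])
    P=np.mean(P,0);b=np.radians(q['tool_rot'][2]);f=P[3:6]
    print(round(q['time_s'],2),'pos',np.round(P[:3],1),'F',np.round(f,1),'tool Fx,Fz',np.round([f[0]*np.cos(b)+f[1]*np.sin(b),-f[0]*np.sin(b)+f[1]*np.cos(b)],1),'M',np.round(P[6:],2),'gap',round(q['finger_gap'],3))
E
python3 - <<'E'
from h import *
avg()
c=cam('scene');crop(c,225,145,290,240,8,'s13.png')
E
```

```text
10.65 pos [536.7  37.2 170.3] F [ 0.1 -0.2 -2.8] tool Fx,Fz [0.2 0.1] M [-0.03 -0.   -0.02] gap 0.156
```

View pics/s13.png

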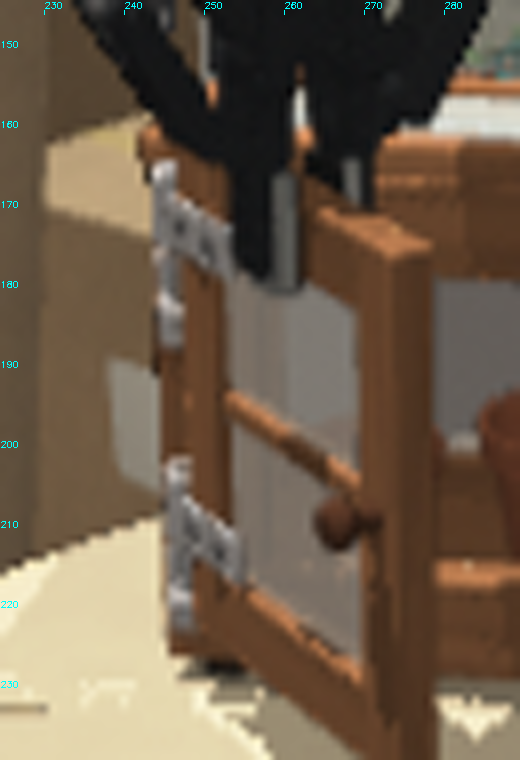

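>>> apply_moves:
  targets:
    - {"travel":[0,0.0015,0],"turn":0}
    - {"travel":[0,0.0015,0],"turn":0}
    - {"travel":[0,0,0],"turn":0}

```text
time_s: 11.0
position: [536.6, 37.2, 167.0]
tool_rot: [-90.0, -0.0, -106.0]
wrist_force: [-0.0, 0.4, -2.4]
finger_gap: 0.153
```

```bash
python3 -c "
from h import *
avg(3)"
```

```text
11.15 pos [536.7  37.2 167.2] F [-0.   0.1 -2.9] tool Fx,Fz [-0.1 -0.1] M [0.02 0.01 0.01] gap 0.155
```

>>> apply_moves:
  targets:
    - {"travel":[0,0.0015,0],"turn":0}
    - {"travel":[0,0.0015,0],"turn":0}
    - {"travel":[0,0,0],"turn":0}

```text
time_s: 11.45
position: [536.7, 37.2, 164.1]
tool_rot: [-90.0, 0.0, -106.0]
wrist_force: [0.8, 0.2, -2.5]
finger_gap: 0.158
```

```bash
python3 -c "
from h import *
avg(3)"
```

```text
11.6 pos [536.7  37.1 164.2] F [-0.1 -0.6 -2.2] tool Fx,Fz [0.6 0.1] M [-0.03 -0.04 -0.  ] gap 0.156
```

>>> apply_moves:
  targets:
    - {"travel":[0,0.001,0],"turn":0}
    - {"travel":[0,0.001,0],"turn":0}
    - {"travel":[0,0.001,0],"turn":0}
    - {"travel":[0,0,0],"turn":0}

```text
time_s: 12.0
position: [536.9, 36.9, 161.3]
tool_rot: [-90.0, 0.0, -106.0]
wrist_force: [4.3, -2.3, -2.6]
finger_gap: 0.154
```

```bash
python3 -c "
from h import *
avg(3)"
```

```text
12.15 pos [536.9  37.  161.3] F [ 3.8 -2.  -3.5] tool Fx,Fz [0.9 4.2] M [-0.55 -0.8  -0.12] gap 0.157
```

>>> apply_moves:
  targets:
    - {"travel":[0,0.001,0],"turn":0}
    - {"travel":[0,0.001,0],"turn":0}
    - {"travel":[0,0,0],"turn":0}

```text
time_s: 12.45
position: [536.9, 37.0, 159.3]
tool_rot: [-90.0, 0.0, -106.0]
wrist_force: [4.9, -3.0, -1.5]
finger_gap: 0.157
```

```bash
python3 -c "
from h import *
avg(3)
c=cam('scene');crop(c,225,145,290,240,8,'s14.png')"
```

```text
12.6 pos [536.9  37.  159.3] F [ 3.9 -3.3 -2.2] tool Fx,Fz [2.1 4.6] M [-0.81 -1.08 -0.15] gap 0.153
```

View pics/s14.png

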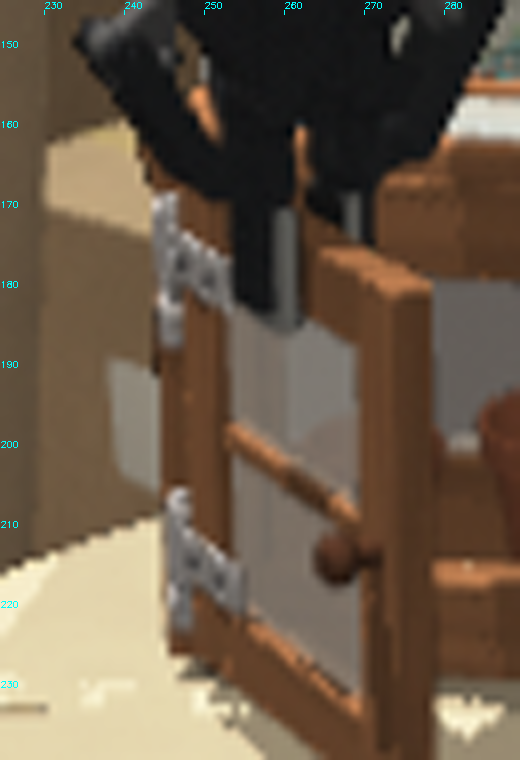

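>>> apply_moves:
  targets:
    - {"travel":[0.0003,0,0.0007],"turn":0}
    - {"travel":[0,0,0],"turn":0}

```text
time_s: 12.85
position: [537.1, 36.7, 159.1]
tool_rot: [-90.0, -0.0, -106.0]
wrist_force: [1.9, -1.8, -2.9]
finger_gap: 0.15
```

```bash
python3 -c "
from h import *
avg(3)"
```

```text
13.0 pos [537.1  36.7 159.1] F [ 2.1 -2.2 -2.3] tool Fx,Fz [1.5 2.7] M [-0.45 -0.42 -0.13] gap 0.157
```

>>> apply_moves:
  targets:
    - {"travel":[0,0.001,0],"turn":0}
    - {"travel":[0,0.001,0],"turn":0}
    - {"travel":[0,0,0],"turn":0}

```text
time_s: 13.3
position: [537.2, 36.7, 157.1]
tool_rot: [-90.0, 0.0, -106.0]
wrist_force: [0.8, -1.9, -2.1]
finger_gap: 0.155
```

```bash
python3 -c "
from h import *
avg(3)"
```

```text
13.45 pos [537.2  36.7 157.2] F [ 1.7 -1.5 -2.4] tool Fx,Fz [0.9 2. ] M [-0.35 -0.29 -0.07] gap 0.159
```

>>> apply_moves:
  targets:
    - {"travel":[0.0003,0.001,0.0004],"turn":0}
    - {"travel":[0,0.001,0],"turn":0}
    - {"travel":[0,0.001,0],"turn":0}
    - {"travel":[0,0.001,0],"turn":0}
    - {"travel":[0,0,0],"turn":0}

```text
time_s: 13.95
position: [537.5, 36.3, 153.1]
tool_rot: [-90.0, -0.0, -106.0]
wrist_force: [-0.4, 0.2, -2.6]
finger_gap: 0.157
```

```bash
python3 -c "
from h import *
avg(3)"
```

```text
14.1 pos [537.6  36.3 153.2] F [ 0.2  0.  -3.1] tool Fx,Fz [-0.1  0.2] M [-0.01  0.01 -0.02] gap 0.157
```

>>> apply_moves:
  targets:
    - {"travel":[0,0.0007,0],"turn":0}
    - {"travel":[0,0.0007,0],"turn":0}
    - {"travel":[0,0,0],"turn":0}

```text
time_s: 14.4
position: [537.5, 36.3, 151.8]
tool_rot: [-90.0, -0.0, -106.0]
wrist_force: [0.2, 0.9, -2.3]
finger_gap: 0.157
```

```bash
python3 -c "
from h import *
avg(3)"
```

```text
14.55 pos [537.6  36.3 151.9] F [ 0.1  0.2 -2.8] tool Fx,Fz [-0.2  0. ] M [ 0.02  0.01 -0.01] gap 0.152
```

Centred: the side forces have dropped to zero. I'll keep lowering until I feel the shoulder.

>>> apply_moves:
  targets:
    - {"travel":[0,0.0006,0],"turn":0}
    - {"travel":[0,0.0006,0],"turn":0}
    - {"travel":[0,0,0],"turn":0}

```text
time_s: 14.85
position: [537.6, 36.3, 150.7]
tool_rot: [-90.0, 0.0, -106.0]
wrist_force: [-0.4, -0.7, -2.2]
finger_gap: 0.155
```

```bash
python3 -c "
from h import *
avg(3)"
```

```text
15.0 pos [537.6  36.3 150.7] F [ 0.1 -0.1 -2.6] tool Fx,Fz [0.  0.1] M [-0.01 -0.08 -0.  ] gap 0.149
```

>>> apply_moves:
  targets:
    - {"travel":[0,0.0005,0],"turn":0}
    - {"travel":[0,0.0005,0],"turn":0}
    - {"travel":[0,0,0],"turn":0}

```text
time_s: 15.3
position: [537.6, 36.4, 150.1]
tool_rot: [-90.0, 0.0, -106.0]
wrist_force: [-4.8, 1.0, 7.1]
finger_gap: 0.156
```

```bash
python3 -c "
from h import *
avg(3)
c=cam('scene');crop(c,225,145,290,240,8,'s15.png')"
```

```text
15.45 pos [537.6  36.4 150.2] F [-5.5  0.4  7.8] tool Fx,Fz [ 1.1 -5.4] M [-0.09  0.68 -0.09] gap 0.151
```

View pics/s15.png

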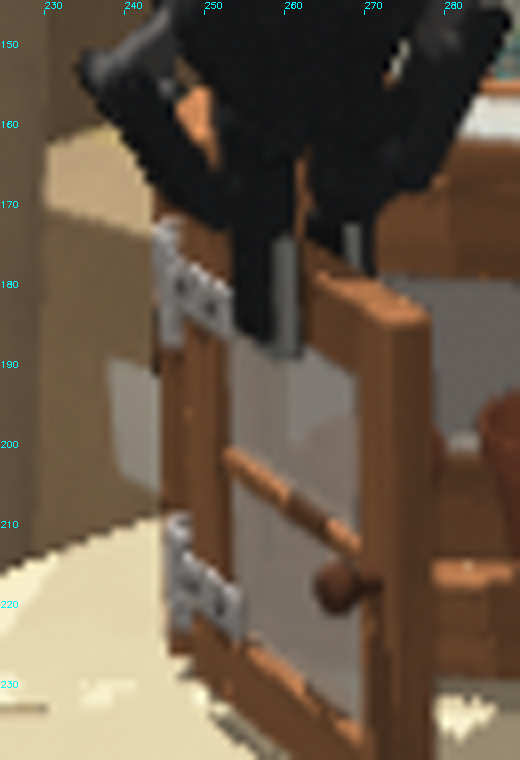

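>>> apply_moves:
  targets:
    - {"travel":[0,0,0],"turn":0}
    - {"travel":[0,0,0],"turn":0}
    - {"travel":[0,0,0],"turn":0}
    - {"travel":[0,0,0],"turn":0}
    - {"travel":[0,0,0],"turn":0}
    - {"travel":[0,0,0],"turn":0}
  jaw: 0.045

```text
time_s: 16.1
position: [537.6, 36.3, 149.7]
tool_rot: [-90.0, 0.0, -106.0]
wrist_force: [-0.2, 0.5, -0.4]
finger_gap: 0.525
```

```bash
python3 -c "
from h import *
avg(2)
c=cam('scene');crop(c,215,125,325,250,5,'s16.png')"
```

```text
16.2 pos [537.6  36.3 149.7] F [ 0.   0.2 -0.2] tool Fx,Fz [-0.2 -0.1] M [0.01 0.02 0.01] gap 0.527
```

View pics/s16.png

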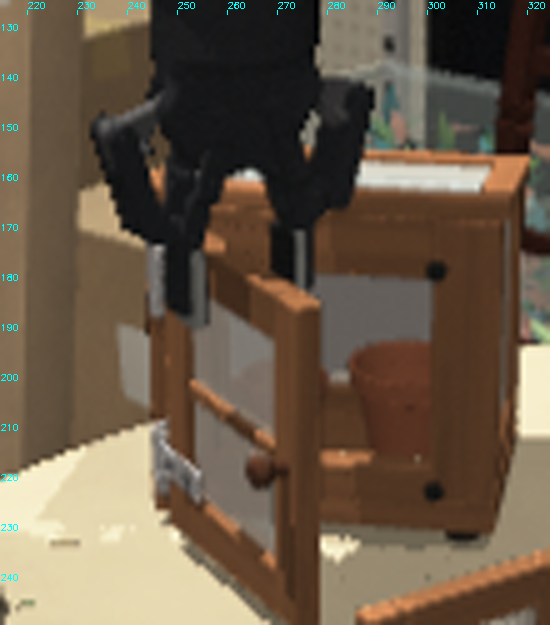

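>>> apply_moves:
  targets:
    - {"travel":[0,-0.008,0],"turn":0}
    - {"travel":[0,-0.013,0],"turn":0}
    - {"travel":[0,-0.013,0],"turn":0}
    - {"travel":[0,-0.013,0],"turn":0}
    - {"travel":[0,-0.014,0],"turn":0}
    - {"travel":[0,-0.014,0],"turn":0}

```text
time_s: 16.85
position: [537.7, 36.3, 226.2]
tool_rot: [-90.0, 0.0, -106.0]
wrist_force: [0.1, -0.8, -0.3]
finger_gap: 0.526
```

>>> apply_moves:
  targets:
    - {"travel":[-0.01,0,-0.0115],"turn":0}
    - {"travel":[-0.01,0,-0.0115],"turn":0}
    - {"travel":[-0.01,0,-0.0115],"turn":0}
    - {"travel":[-0.007,0,-0.0115],"turn":0}
    - {"travel":[0,0,0],"turn":0}
    - {"travel":[0,0,0],"turn":0}
    - {"travel":[0,0,0],"turn":0}
    - {"travel":[0,0,0],"turn":0}
  jaw: 0.0

```text
time_s: 17.65
position: [503.8, 84.1, 224.6]
tool_rot: [-90.0, -0.0, -106.1]
wrist_force: [0.5, -0.2, 0.0]
finger_gap: -0.003
```

```bash
python3 -c "
from h import *
avg(2)
c=cam('scene');crop(c,215,105,325,250,5,'s17.png')
t=cam('top');crop(t,180,80,380,230,4,'t17.png')"
```

```text
17.75 pos [503.7  84.2 224.6] F [-0.3  0.3 -0.4] tool Fx,Fz [-0.2 -0.4] M [0.03 0.01 0.02] gap -0.001
```

View pics/s17.png

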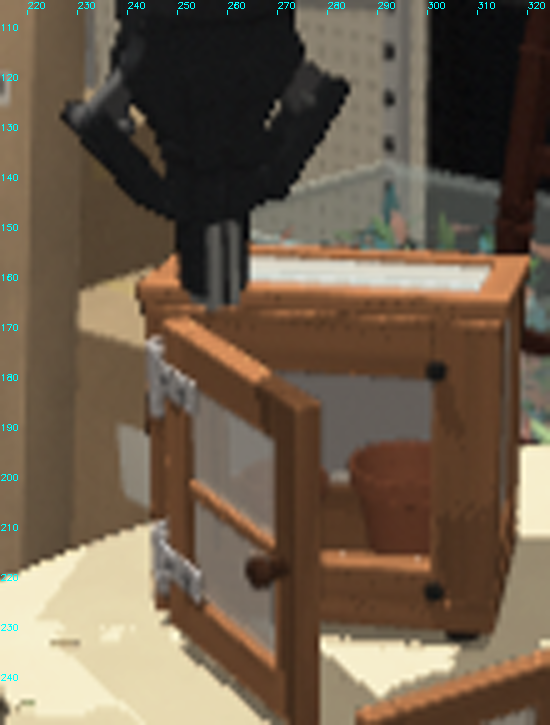

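View pics/t17.png

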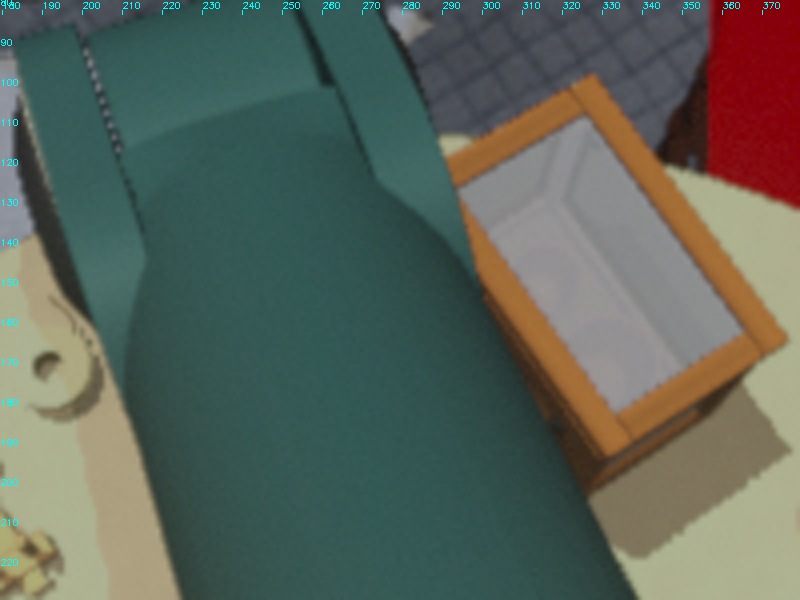

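>>> apply_moves:
  targets:
    - {"travel":[0,0.015,0],"turn":0}
    - {"travel":[0,0.015,0],"turn":0}
    - {"travel":[0,0.015,0],"turn":0}
    - {"travel":[0,0.015,0],"turn":0}
    - {"travel":[0,0.013,0],"turn":0}
    - {"travel":[0,0.01,0],"turn":0}
    - {"travel":[0,0,0],"turn":0}

```text
time_s: 18.55
position: [503.0, 84.4, 140.6]
tool_rot: [-90.1, -0.0, -106.0]
wrist_force: [0.3, -0.5, 0.8]
finger_gap: 0.003
```

```bash
python3 -c "
from h import *
avg(2)
c=cam('scene');crop(c,215,105,325,250,5,'s18.png')"
```

```text
18.65 pos [503.6  84.6 141.6] F [0.1 0.4 0. ] tool Fx,Fz [-0.4  0. ] M [-0.03 -0.02 -0.  ] gap 0.001
```

View pics/s18.png

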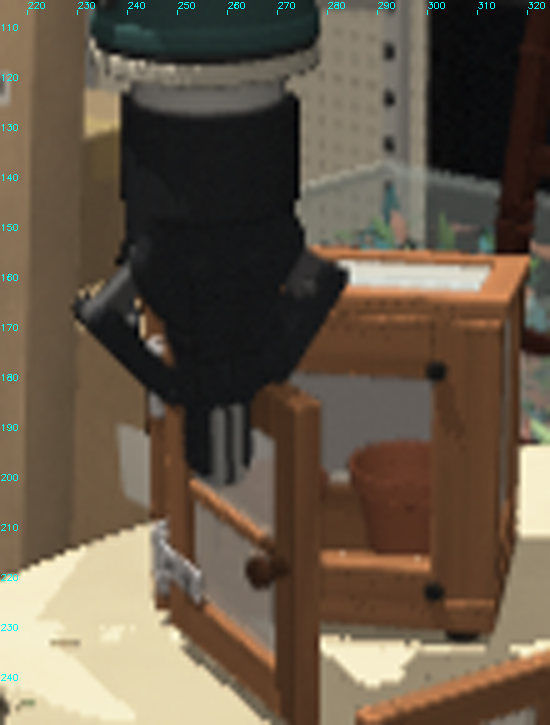

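>>> apply_moves:
  targets:
    - {"travel":[0,-0.008,0],"turn":0}
    - {"travel":[0,-0.007,0],"turn":0}
    - {"travel":[0.004,0,0],"turn":0}
    - {"travel":[0.004,0,0],"turn":0}
    - {"travel":[0.003,0,0],"turn":0}
    - {"travel":[0.002,0,0],"turn":0}
    - {"travel":[0.0033,0,-0.0005],"turn":-1.5}
    - {"travel":[0.0044,0,-0.0007],"turn":-2}
    - {"travel":[0.0055,0,-0.0008],"turn":-2.5}
    - {"travel":[0.0055,0,-0.0008],"turn":-2.5}
    - {"travel":[0.0055,0,-0.0008],"turn":-2.5}
    - {"travel":[0.0055,0,-0.0008],"turn":-2.5}
    - {"travel":[0.0055,0,-0.0008],"turn":-2.5}
    - {"travel":[0.0055,0,-0.0008],"turn":-2.5}
    - {"travel":[0.0055,0,-0.0008],"turn":-2.5}
    - {"travel":[0.0044,0,-0.0007],"turn":-2}
    - {"travel":[0.0033,0,-0.0005],"turn":-1.5}
    - {"travel":[0,0,0],"turn":0}

```text
time_s: 20.5
position: [487.4, 18.9, 156.5]
tool_rot: [-90.0, 0.0, -81.5]
wrist_force: [0.4, 0.5, -0.1]
finger_gap: 0.002
```

```bash
python3 -c "
from h import *
avg(2);print(read_state()['tool_rot'])
c=cam('scene');crop(c,215,105,325,250,5,'s19.png')"
```

```text
20.6 pos [487.4  19.3 156.6] F [-0.8  0.2 -0.2] tool Fx,Fz [-0.3 -0.7] M [ 0.02  0.05 -0.01] gap 0.002
[-9.00134392e+01  1.14342878e-02 -8.15688933e+01]
```

View pics/s19.png

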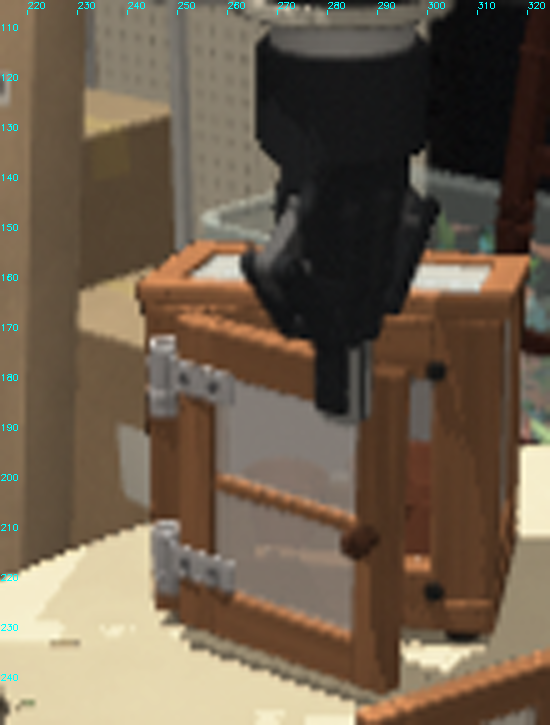

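>>> apply_moves:
  targets:
    - {"travel":[0.0033,0,-0.0005],"turn":-1.5}
    - {"travel":[0.0044,0,-0.0007],"turn":-2}
    - {"travel":[0.0044,0,-0.0007],"turn":-2}
    - {"travel":[0.0044,0,-0.0007],"turn":-2}
    - {"travel":[0.0044,0,-0.0007],"turn":-2}
    - {"travel":[0.0044,0,-0.0007],"turn":-2}
    - {"travel":[0.0044,0,-0.0007],"turn":-2}
    - {"travel":[0.0044,0,-0.0007],"turn":-2}
    - {"travel":[0.0033,0,-0.0005],"turn":-1.5}
    - {"travel":[0.0022,0,-0.0003],"turn":-1}
    - {"travel":[0,0,0],"turn":0}

```text
time_s: 21.75
position: [492.9, -20.2, 156.6]
tool_rot: [-90.0, 0.0, -63.5]
wrist_force: [0.2, 0.1, -0.6]
finger_gap: -0.004
```

```bash
python3 -c "
from h import *
avg(2);print(read_state()['tool_rot'])
c=cam('scene');crop(c,215,105,325,250,5,'s20.png')"
```

```text
21.85 pos [492.8 -20.  156.6] F [-0.1  0.1 -0.8] tool Fx,Fz [-0.2 -0. ] M [0.03 0.02 0.01] gap -0.001
[-9.00016396e+01  9.45861451e-03 -6.35459485e+01]
```

View pics/s20.png

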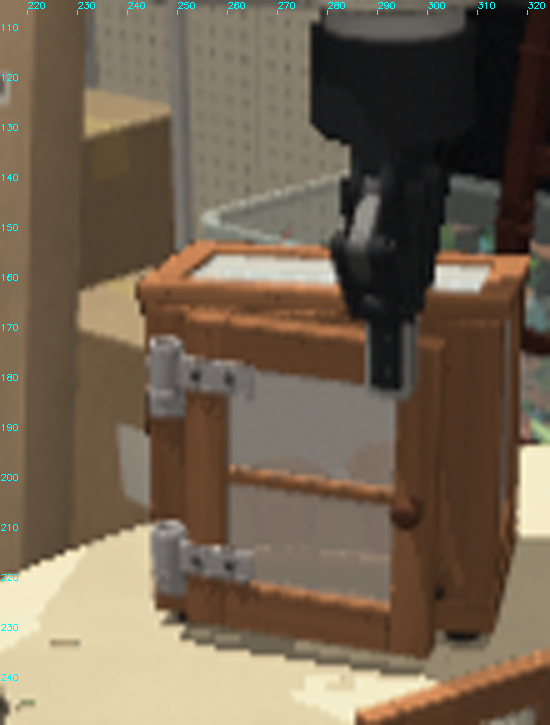

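>>> apply_moves:
  targets:
    - {"travel":[0.0022,0,-0.0003],"turn":-1}
    - {"travel":[0.0022,0,-0.0003],"turn":-1}
    - {"travel":[0.0022,0,-0.0003],"turn":-1}
    - {"travel":[0.0022,0,-0.0003],"turn":-1}
    - {"travel":[0,0,0],"turn":0}

```text
time_s: 22.4
position: [496.0, -28.9, 156.6]
tool_rot: [-90.0, 0.0, -59.5]
wrist_force: [0.4, 1.0, -1.4]
finger_gap: -0.001
```

```bash
python3 -c "
from h import *
avg(2)
c=cam('scene');crop(c,215,105,325,250,5,'s21.png')"
```

```text
22.5 pos [495.9 -28.6 156.7] F [0.1 0.4 0.1] tool Fx,Fz [-0.3  0.3] M [ 0.04  0.02 -0.01] gap -0.002
```

>>> apply_moves:
  targets:
    - {"travel":[0.0015,0,-0.0002],"turn":-0.7}
    - {"travel":[0.0015,0,-0.0002],"turn":-0.7}
    - {"travel":[0,0,0],"turn":0}

```text
time_s: 22.85
position: [497.2, -31.5, 156.7]
tool_rot: [-90.0, 0.0, -58.1]
wrist_force: [-0.3, -0.1, 0.0]
finger_gap: 0.002
```

```bash
python3 -c "
from h import *
avg(2)
c=cam('scene');crop(c,215,105,325,250,5,'s22.png')"
```

```text
22.95 pos [497.1 -31.3 156.7] F [ 0.3  0.5 -0.6] tool Fx,Fz [-0.3  0.5] M [0.01 0.03 0.  ] gap -0.001
```

View pics/s22.png

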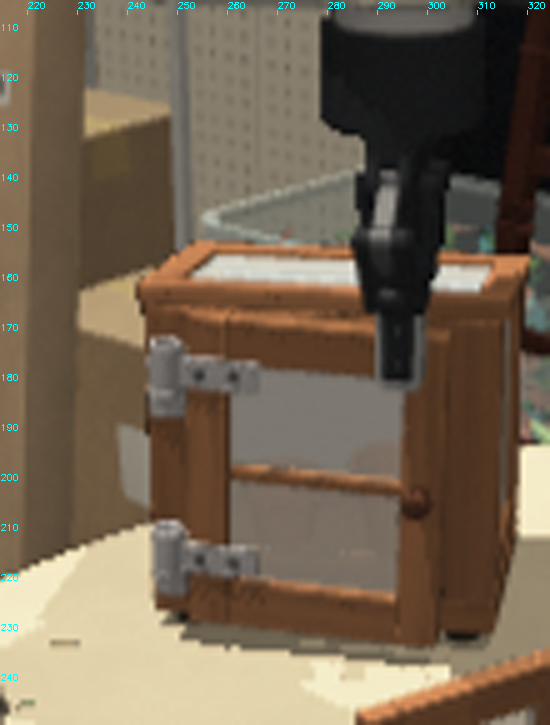

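Nearly shut. I'll push on in small steps until I feel the bumpers.

>>> apply_moves:
  targets:
    - {"travel":[0.0012,0,-0.0001],"turn":-0.5}
    - {"travel":[0.0012,0,-0.0001],"turn":-0.5}
    - {"travel":[0,0,0],"turn":0}

```text
time_s: 23.3
position: [498.3, -33.5, 156.6]
tool_rot: [-90.0, 0.0, -57.1]
wrist_force: [0.2, -0.7, -0.5]
finger_gap: -0.0
```

```bash
python3 -c "
from h import *
avg(2)"
```

```text
23.4 pos [498.2 -33.4 156.7] F [-0.  -0.2  0.2] tool Fx,Fz [ 0.2 -0.1] M [-0.   -0.03  0.  ] gap 0.004
```

>>> apply_moves:
  targets:
    - {"travel":[0.001,0,0],"turn":-0.4}
    - {"travel":[0.001,0,0],"turn":-0.4}
    - {"travel":[0,0,0],"turn":0}

```text
time_s: 23.7
position: [499.4, -35.2, 156.7]
tool_rot: [-90.0, 0.0, -56.3]
wrist_force: [-0.3, 0.3, -0.4]
finger_gap: -0.003
```

```bash
python3 -c "
from h import *
avg(2)"
```

```text
23.8 pos [499.3 -35.1 156.7] F [-0.  -0.4  0.3] tool Fx,Fz [ 0.3 -0.2] M [ 0.02  0.01 -0.02] gap 0.001
```

>>> apply_moves:
  targets:
    - {"travel":[0.001,0,0],"turn":0}
    - {"travel":[0.0005,0,0],"turn":0}
    - {"travel":[0,0,0],"turn":0}

```text
time_s: 24.1
position: [499.9, -36.0, 156.6]
tool_rot: [-90.0, 0.0, -56.3]
wrist_force: [-2.4, 2.9, 1.3]
finger_gap: -0.0
```

```bash
python3 -c "
from h import *
avg(2)
c=cam('scene');crop(c,215,105,325,250,5,'s23.png')"
```

```text
24.2 pos [500.  -36.1 156.7] F [-2.4  2.9  1.7] tool Fx,Fz [-3.7 -0.3] M [ 0.65  0.54 -0.04] gap -0.003
```

View pics/s23.png

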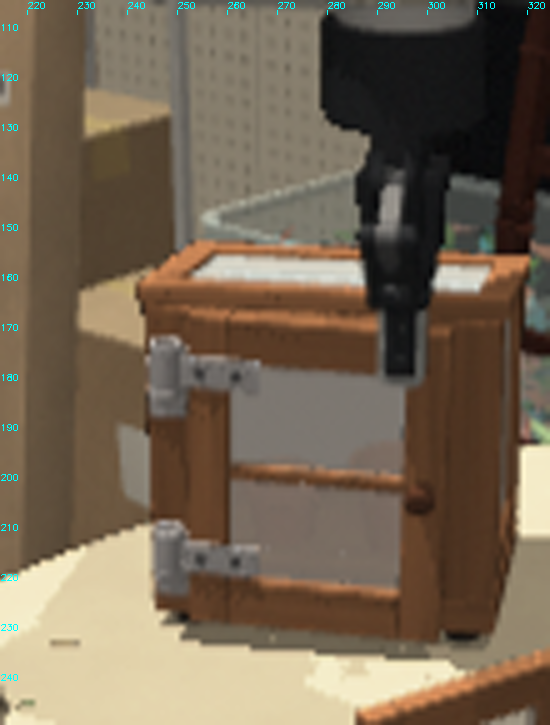

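>>> apply_moves:
  targets:
    - {"travel":[0.0004,0,0],"turn":0}
    - {"travel":[0,0,0],"turn":0}
    - {"travel":[0,0,0],"turn":0}
    - {"travel":[-0.001,0,0],"turn":0}
    - {"travel":[-0.003,0,0],"turn":0}
    - {"travel":[-0.008,0,0],"turn":0}
    - {"travel":[-0.015,0,0],"turn":0}
    - {"travel":[-0.02,0,0],"turn":0}
    - {"travel":[-0.02,0,0],"turn":0}
    - {"travel":[-0.02,-0.01,0],"turn":0}
    - {"travel":[-0.01,-0.03,0],"turn":0}
    - {"travel":[0,-0.03,0],"turn":0}
    - {"travel":[0,-0.02,0],"turn":0}
    - {"travel":[0,0,0],"turn":0}
    - {"travel":[0,0,0],"turn":0}

```text
time_s: 25.75
position: [446.1, 44.6, 246.6]
tool_rot: [-90.0, -0.0, -56.3]
wrist_force: [-1.0, 0.2, 0.1]
finger_gap: 0.004
```

```bash
python3 -c "
from h import *
avg(2)
c=cam('scene');crop(c,215,145,325,250,6,'s24.png')
yaw=np.radians(-56.3);R=np.array([[np.cos(yaw),-np.sin(yaw),0],[np.sin(yaw),np.cos(yaw),0],[0,0,1]])
o=np.array([612.8,16.4,0])-R@[-71,77,0]
# shut door outer face corners: x=-78, y=-65..65
print(np.round(proj(c,[o+R@p for p in ([-78,-65,14],[-78,-65,180],[-78,65,14],[-78,65,180])]),1))
t=cam('top');cv2.imwrite('pics/t24.png',t['color'][:,:,::-1])
"
```

```text
25.85 pos [445.9  44.3 245.9] F [-0.3  0.1 -0.2] tool Fx,Fz [-0.2 -0.2] M [ 0.02 -0.01 -0.01] gap 0.004
[[302.6 231.9]
 [303.6 169.9]
 [252.5 228.6]
 [250.5 167.4]]
```

View pics/s24.png

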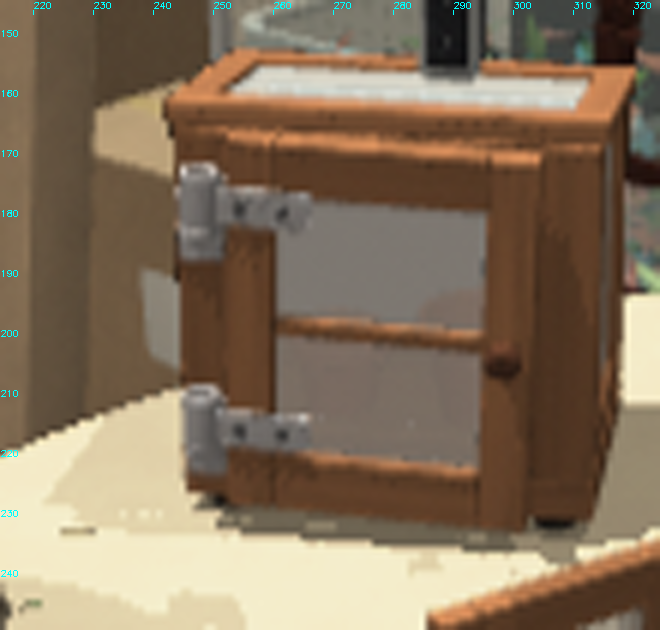

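View pics/t24.png

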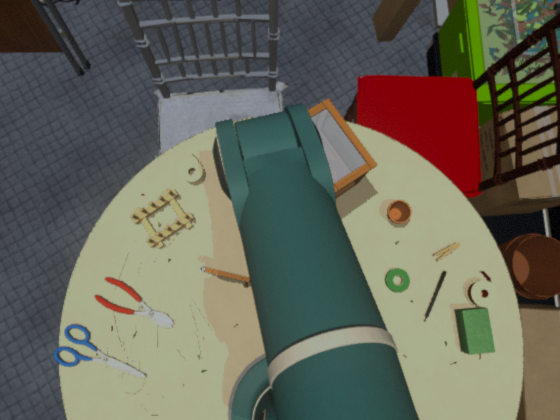

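>>> apply_moves:
  targets:
    - {"travel":[-0.02,-0.02,0],"turn":0}
    - {"travel":[-0.03,-0.01,0.01],"turn":0}
    - {"travel":[-0.03,0,0.01],"turn":0}
    - {"travel":[-0.03,0,0.01],"turn":0}
    - {"travel":[-0.03,0,0.01],"turn":0}
    - {"travel":[-0.03,0,0.01],"turn":0}
    - {"travel":[-0.03,0,0.01],"turn":0}
    - {"travel":[-0.02,0,0],"turn":0}
    - {"travel":[0,0,0],"turn":0}
    - {"travel":[0,0,0],"turn":0}

```text
time_s: 26.95
position: [374.3, 260.2, 276.2]
tool_rot: [-90.1, 0.0, -56.3]
wrist_force: [-0.2, -0.5, 0.1]
finger_gap: -0.001
```

```bash
python3 -c "
from h import *
avg(1)
t=cam('top');crop(t,255,95,385,215,6,'t25.png')
c=cam('scene');crop(c,215,145,325,250,6,'s25.png')
yaw=np.radians(-56.3);R=np.array([[np.cos(yaw),-np.sin(yaw),0],[np.sin(yaw),np.cos(yaw),0],[0,0,1]])
o=np.array([612.8,16.4,0])-R@[-71,77,0]
print(np.round(proj(t,[o+R@p for p in ([-78,-65,180],[-64,-65,180],[-78,65,180],[-71,77,163])]),1))
"
```

```text
27.0 pos [374.7 259.7 276.3] F [ 0.8 -0.2  0.4] tool Fx,Fz [0.7 0.6] M [-0.01 -0.01 -0.02] gap -0.001
[[315.5 188.9]
 [320.9 185.3]
 [280.5 140.6]
 [279.7 137.2]]
```

View pics/t25.png

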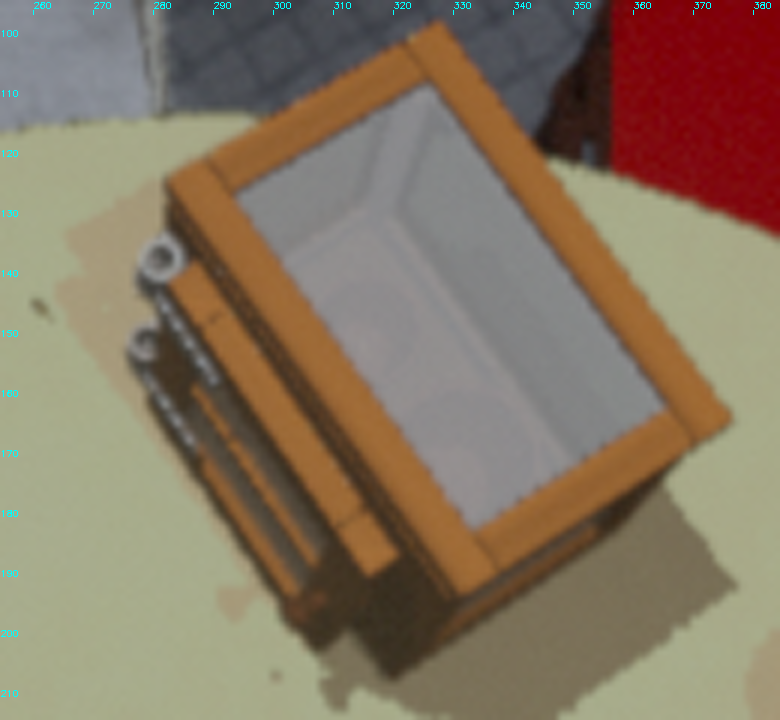

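```bash
python3 -c "
from bench import *
print(job_done())"
```

```text
the job is handed in; nothing more can be done
None
```

The door is hung on both pins and swung shut, and I handed the job in at about 27 s of the 51 s allowed. `job_done()` reports no verdict, so what follows are my own checks.

**What I did:**
- I gripped the larger door, the one in the peg rack, by its top rail and lifted it clear.
- I lowered it about 50° ajar onto the two pins. A side force of about 4 N showed it was roughly 1 mm off, so I re-centred it and the force dropped to zero. The sockets met the shoulders at the expected height, with about 10 N of contact.
- I let go, then pushed the free stile slowly with closed fingers until the bumpers pushed back with about 4 N, and moved the arm away.

**Last checks:**
- **Sockets:** in the scene view both sit down on their brackets.
- **Door shut:** in the scene view the free-edge corners lie within about 1 px of the computed shut position. In the top view they are within about 2 px.
- **Other things:** the pot and spool stand where they were in the last full top view. The arm hid the tape roll's spot in that picture, so I did not check it; nothing came near it.
- **Arm:** it touches nothing.

**Small disagreement:** in the top view the door looks about 0.7° less than parallel to the case front. That is under 2 mm at the free edge, about the size of the measuring error and well inside the 10 mm limit.

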